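# Put the last sample tile on edge in the rack and bolt it in

### The job

Take the wall tile that leans on the small stand and set it upright on its long edge in the one empty slot of the wooden tile rack, right down on the slot's floor and pushed back against the rack's back stop. Then slide the steel bolt all the way across the open front into its keeper so the tiles cannot slide out. Lower the tile in, do not drop it, and leave the tiles already stored and the bathroom things where they are.

Things in the scene. Friction and masses are not known exactly. Their poses are not given: they have to be found in the camera images.
- wall_tile: Grey glazed wall tile to put away: a slab 130 mm long (own x), 9 thick (y), 110 high (z), 0.3 kg. Origin: middle of the long edge it rests on; z points to the other long edge. It starts leaning on the stand, 22 degrees from upright, top towards the robot; its upper 55 mm are free on both faces, so it can be pinched across its thickness by a gripper tilted along its slope.
- easel: Small dark steel stand, fixed, foot 110 x 130 mm. The tile's lower long edge sits on its ledge 22 mm above the counter behind a 6 mm lip; its 8 mm back plate supports the tile's lower 55 mm. Origin: centre of the foot's underside; y along the tile's length; the leaning tile's top points to -x.
- rack: Fixed plywood rack. Origin: centre under its base, z up. Base top at z = 12 mm. Three bays at y = -48, 0, +48 mm, each with a wooden slot block: a slot 12 mm wide along x between two ribs 10 mm thick, slot floor z = 16, rib tops z = 44, ribs from x = -34 to the back stop, whose face is at x = +70 (top z = 70). A tile touching the stop has its middle at x = +5 and its front end at x = -60 mm.
- bay_empty: The bay of the rack whose slot is empty: a thin black rubber mat 124 x 47 mm on the base under the slot block. Origin: mid bay on the base's top (z = 12 mm; the slot's floor is 4 mm higher); x along the slots towards the back stop. The blocks are adjustable: the slot runs parallel to x but lies up to 8 mm to either side (y) of the mat's middle; find it by feel or sight.
- border_a: A border tile already stored in a slot, 130 mm long (x), 9 mm thick (y), 65 mm high (z); origin in the middle of its lower edge. May sit off its bay's middle like any slot. Leave it.
- border_b: A second stored border tile, the same.
- bolt (a joint): Travel of the steel bolt along the rack's +y, in m: near 0 drawn back, 0.144 at the end with its tip in the keeper. A few newtons of friction; stays where left. The bar (10 x 12 mm) runs at x = -69, z = 32 mm of the rack, 4 mm clear of tiles that are fully back.
- bolt_knob (a point): Centre of the top of the bolt's upright round knob, 16 mm in diameter, free from z = 38 to 88 mm. It moves with the bolt from y = -244 to -100 mm in the rack's frame, over a channel 32 mm high; a strap over the bolt at y = -82 mm is 45 mm high.
- keeper (a point): Middle of the keeper's mouth, a steel staple (46 mm high) at the rack's front on its +y side; the bolt's tip goes 14 mm into it.
- tumbler: White ceramic tumbler, 72 mm across, 95 mm high; origin under its centre. Leave it.
- soap_bottle: Grey soap bottle, 64 mm across, 120 mm high; origin under its centre. Leave it.
- soap: Bar of white soap 85 x 55 x 26 mm lying on the counter; origin under its centre. Leave it.
Not all that is in view belongs to the job. Leave any pink or purple look-alike of the wall_tile alone. Leave any black look-alike of the border_b alone.

How it is judged:
By the outcome, as a careful person would: the job done as asked, in the order asked, and still so for the second after the job is handed in, with the robot touching nothing.
It also fails if it takes over 61 s, if anything falls off the work surface, if the arm or the gripper's body presses on something with over 40 N, if the wrist force passes 120 N, or if a joint passes its speed limit or range.

### The arm

A 7-joint arm with a two-finger parallel gripper is mounted at the origin on the work surface. World frame = base frame: x ahead of the robot, y to its left, z up, the work surface at z = 0. Lengths are in m, angles in rad, forces in N, time in s.
With the tool pointing down it reaches from about 0.425 to 0.925 m from the base axis. Payload 6.8 kg.
Tool frame: the origin (TCP) lies midway between the tips of the shut fingers; the grasp point (between the pads) lies 19 mm behind it (arm.grasp_offset is the distance from the TCP to the grasp point, in m); z points along the fingers, y is the line along which they close (so a half turn about z gives the same grasp; the last joint's range is limited). The gripper opens to 88 mm and grips with 3 to 60 N. Pads are 20 mm wide; open, the fingers measure 115 mm over their backs; the gripper's body (75 mm by 178 mm) begins 61 mm behind the grasp point.
Start: joints at [1.232, 0.477, 0.022, 1.555, -0.011, 1.109, -0.083], TCP at [0.154, -0.657, 0.223] pointing down, gripper open.
Joint ranges: [-2.96, 2.96], [-0.34, 2.1], [-1.41, 1.46], [0.24, 2.44], [-1.37, 4.51], [0.17, 1.92], [-2.96, 2.96]. Speed limits (rad/s): [2.39, 2.39, 3.14, 3.14, 3.14, 3.14, 3.14].

### API

Orientations are given as a unit quaternion [w, x, y, z].
In Python, from bench import arm, grab_frame, get_calibration, ticket gives the robot as it stands. The module is installed in compiled form; this text tells all that it offers.
- The arm moves only by the shell command python3 -m pendant 'ROWS' [FORCE]. ROWS is a JSON object of lists of equal length, an entry for each row: "offset": the shift along the tool's x, y, z in mm, a list of three; "twist": the turn, a rotation vector about the tool's x, y, z in degrees, a list of three; "hand": the finger opening in mm, from 0 to 87.8. A call has 1 to 20 rows; each row shifts and turns the commanded pose from where the row before left it, along the tool's axes as they then stand; what a row does not reach is not made up. A row lasts 1/10 s, in which the tool goes at most 50 mm and 8.59 degrees, less where a joint would pass 70% of its speed; a pose out of reach is approached as far as the arm can. A call is refused whole if a number of a shift passes 50 or a number of a turn 8.59, either way. A call with a gripper value outside its range is refused whole. The fingers move at their own pace and stop on an object; FORCE is the grip in N (left out, the last holds). Time passes only in rows, so rows that do not move let the fingers close. It gives the time, the measured TCP pose, the force, the opening and the grip force at its end, in the units of the state.
- arm.state(): the state, without advancing time (a new reading comes with each control period).
- grab_frame(name): name is "scene" or "top" or "wrist"; returns the picture (400x640x3 uint8, blue, green, red); there is no depth.
- get_calibration(name): a dict with "fov_y" (degrees; the focal length in pixels is half the picture's height over the tangent of half this angle, whatever the lens; pixels are square), "cx", "cy" (the principal point, pixels), "dist" ([k1, k2, p1, p2, k3] as OpenCV has them; the pictures are not rectified), "T" (4x4, takes a point from camera to world coordinates). Camera axes: x right, y down, z forward; pixel columns grow to the right and rows downward; lengths in m; the calibration is good to about 2 mm. A picture is of the moment at which its call begins: read the wrist's pose just before it. get_calibration takes no time and is no camera call; for the wrist camera it gives the pose at the moment of the call.
- ticket.finish_job(): hands the job in; it is judged then, once.
The state is a dict: "time_s": time; "q": joint angles; "qd": joint speeds; "tau": joint torques, N m; "tcp_pos": TCP position; "ee_rot": TCP orientation; "ft_force": force on the tool from outside, world axes, zero at the start; "wrist_torque": the same for the moment, N m; "opening": finger opening in m; "gripper_force": force on a finger pad.
Only numpy, scipy, OpenCV 4.12 (cv2) and the standard library are available. Lean on these libraries where they do the work, as an engineer would, in place of code of your own. Each camera call takes 0.05 s, during which the arm holds its last target. There are 200 camera calls.

## Working session

There is one attempt and no reset: what is moved stays moved. The work goes in short steps, Python scripts to look and compute and a shell command to move; the robot and the scene stay as the last step left them, time stands still between calls to the robot, and variables do not carry over. Pictures are saved under pics/ and viewed, at most 10 in all, crops included, and the job is handed in when it is done.

```bash
mkdir -p pics; cat > h.py <<'E'
import numpy as np, cv2
from bench import arm, grab_frame, get_calibration
from scipy.spatial.transform import Rotation as R
def K(c):
    f=200/np.tan(np.radians(c['fov_y'])/2); return np.array([[f,0,c['cx']],[0,f,c['cy']],[0,0,1.]])
def ray(c,p):
    u=cv2.undistortPoints(np.array([[p]],float),K(c),np.array(c['dist'],float))[0,0]
    T=np.array(c['T']); d=T[:3,:3]@np.array([u[0],u[1],1]); return T[:3,3],d/np.linalg.norm(d)
def onz(c,p,z):
    o,d=ray(c,p); return o+d*(z-o[2])/d[2]
def tri(rs):
    A=np.zeros((3,3));b=np.zeros(3)
    for o,d in rs:
        P=np.eye(3)-np.outer(d,d);A+=P;b+=P@o
    x=np.linalg.solve(A,b); return x,[np.linalg.norm((np.eye(3)-np.outer(d,d))@(x-o)) for o,d in rs]
def proj(c,X):
    T=np.linalg.inv(np.array(c['T'])); X=np.atleast_2d(X).astype(float)
    return cv2.projectPoints(X,cv2.Rodrigues(T[:3,:3])[0],T[:3,3],K(c),np.array(c['dist'],float))[0][:,0]
E
python3 - <<'E'
from h import *
for n in('scene','top'):
    f=grab_frame(n);cv2.imwrite(f'pics/{n}_raw.png',f);cv2.imwrite(f'pics/{n}.png',cv2.resize(f,(800,500)))
    c=get_calibration(n);print(n,np.round(c['T'],3).tolist(),c['fov_y'],c['dist'])
s=arm.state();print(s['time_s'],s['tcp_pos'],s['ee_rot'],s['ft_force'])
c=get_calibration('wrist');print(np.round(c['T'],3).tolist(),c['fov_y'],arm.grasp_offset)
E
```

```text
scene [[0.455, 0.561, -0.692, 1.334], [0.89, -0.302, 0.341, -0.203], [-0.018, -0.771, -0.637, 0.717], [0.0, 0.0, 0.0, 1.0]] 53.7012616887004 [-0.0116807  0.         0.         0.         0.       ]
top [[-0.023, -0.988, 0.155, 0.455], [-1.0, 0.025, 0.012, 0.13], [-0.016, -0.155, -0.988, 1.248], [0.0, 0.0, 0.0, 1.0]] 45.46283605791691 [-0.01454381  0.          0.          0.          0.        ]
0.1 [ 0.15427665 -0.65657066  0.22178584] [-8.06973524e-04  9.93347017e-01  1.15156547e-01 -1.52407521e-04] [-0.18235818 -0.13786309  0.68608163]
[[0.229, -0.94, -0.252, 0.223], [-0.974, -0.221, -0.059, -0.641], [-0.001, 0.259, -0.966, 0.384], [0.0, 0.0, 0.0, 1.0]] 61.27256301805159 0.0187
```

View pics/scene.png

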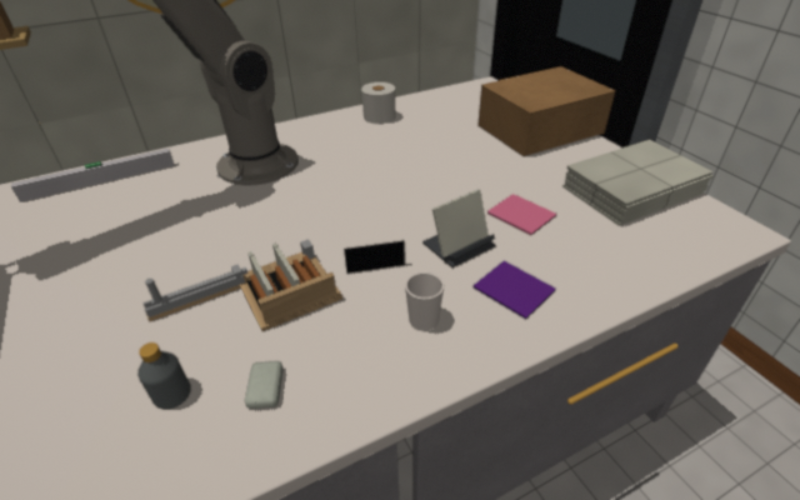

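View pics/top.png

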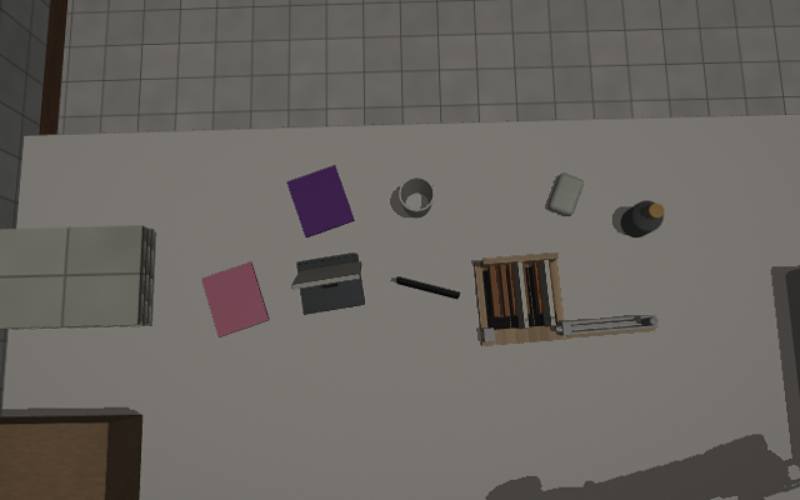

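Scene picture (800x500 scale): the grey tile leans on the stand at (460,223), and the rack is at (290,285) with the bolt knob at (152,290). The look-alikes are the pink slab (522,213), the purple slab (513,288), the tile stack (640,180) and the black border (375,257). In the top picture the tile is at (327,272), the rack is at (520,300) with its empty bay leftmost at (497,290), the knob is at (650,322) and the keeper at (487,335). I choose the grey leaning tile and will check it in close crops.

```bash
python3 - <<'E'
from h import *
s=cv2.imread('pics/scene_raw.png');t=cv2.imread('pics/top_raw.png')
def crop(i,x,y,w,h,k): return cv2.resize(i[y:y+h,x:x+w],(w*k,h*k),interpolation=cv2.INTER_CUBIC)
a=crop(t,225,195,75,60,5);b=crop(t,370,195,80,85,5)  # 375x300 , 400x425
c=crop(s,330,145,75,70,5)
o=np.zeros((600,800,3),np.uint8);o[:300,:375]=a*1;o[:425,400:800]=b;o[300:600,:375]=c[:300]
cv2.imwrite('pics/crop1.png',np.clip(o*1.5,0,255).astype(np.uint8))
E
```

```text
(no output)
```

View pics/crop1.png

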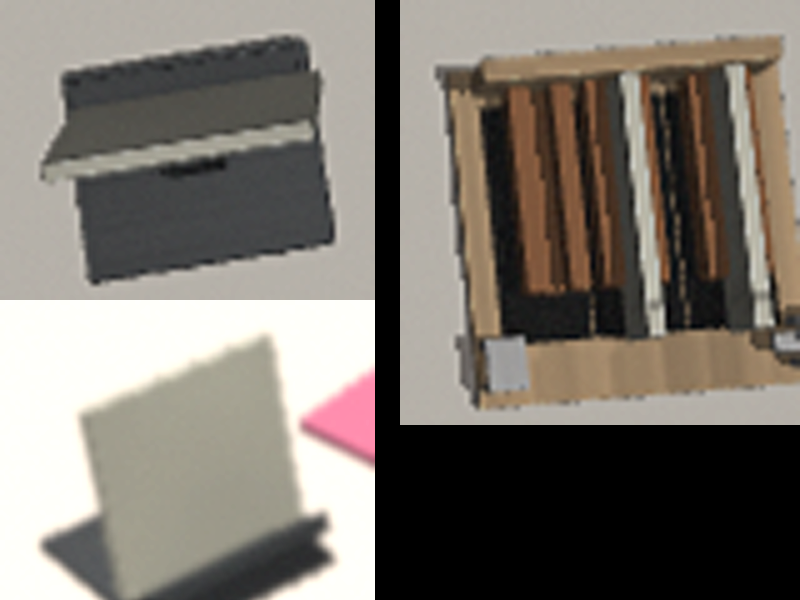

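The crops show the grey slab leaning on the dark stand, and its light top edge runs from raw top px (234,229) to (288,221). The rack's leftmost bay (+y) is empty, with two bare brown ribs at crop x≈525 and 567. Now I'll compute positions.

```bash
python3 - <<'E'
from h import *
t=get_calibration('top');s=get_calibration('scene')
T=lambda x,y:ray(t,(225+x/5,195+y/5)); S=lambda x,y:ray(s,(330+x/5,145+(y-300)/5))
B=lambda x,y:(370+(x-400)/5,195+y/5)
for n,r in dict(tile_ymin=[T(316,130),S(80,412)],tile_ymax=[T(44,165),S(272,335)]).items(): print(n,*[np.round(v,4) for v in tri(r)])
for n,(x,y),z in [('a far',(630,73),.081),('a near',(657,333),.081),('b far',(736,66),.081),('b near',(764,326),.081),('rib1 far',(522,88),.044),('rib1 near',(540,291),.044),('rib2 far',(564,85),.044),('rib2 near',(579,290),.044),('cornerL near',(478,407),.012),('stopL',(488,80),.07),('stopR',(782,58),.07),('keeper',(507,363),.046)]: print(n,np.round(onz(t,B(x,y),z),4))
print('knob',np.round(onz(t,(650*.8,322*.8),.088),4))
print('knob2',tri([ray(t,(650*.8,320*.8)),ray(s,(151*.8,281*.8))]))
for n,p,z in [('tumbler',(416,188),.095),('bottle',(655,210),.12),('pen',(425,288),.06)]: print(n,np.round(onz(t,(p[0]*.8,p[1]*.8),z),3))
E
```

```text
tile_ymin [0.5978 0.2392 0.1226] [0.0012 0.0012]
tile_ymax [0.5844 0.3691 0.123 ] [0.0015 0.0015]
a far [ 0.6229 -0.0735  0.081 ]
a near [ 0.4953 -0.08    0.081 ]
b far [ 0.6251 -0.1259  0.081 ]
b near [ 0.4974 -0.132   0.081 ]
rib1 far [ 0.622  -0.0248  0.044 ]
rib1 near [ 0.5189 -0.0292  0.044 ]
rib2 far [ 0.623  -0.0462  0.044 ]
rib2 near [ 0.519  -0.0488  0.044 ]
cornerL near [0.4623 0.0009 0.012 ]
stopL [ 0.6228 -0.0047  0.07  ]
stopR [ 0.6302 -0.1514  0.07  ]
keeper [ 0.4835 -0.0109  0.046 ]
knob [ 0.4988 -0.3165  0.088 ]
knob2 (array([ 0.50256807, -0.3197118 ,  0.08434009]), [np.float64(0.0014063394001246716), np.float64(0.0014063394001246582)])
tumbler [0.775 0.128 0.095]
bottle [ 0.712 -0.332  0.12 ]
pen [0.578 0.115 0.06 ]
```

```bash
cat >> h.py <<'E'
from scipy.linalg import fractional_matrix_power as fmp
def pose():
    s=arm.state();q=s['ee_rot'];M=np.eye(4);M[:3,:3]=R.from_quat([q[1],q[2],q[3],q[0]]).as_matrix();M[:3,3]=s['tcp_pos'];return M
def frame(xa,za,p):
    z=np.array(za,float);z/=np.linalg.norm(z);x=np.array(xa,float);x-=z*(x@z);x/=np.linalg.norm(x)
    M=np.eye(4);M[:3,:3]=np.c_[x,np.cross(z,x),z];M[:3,3]=p;return M
def down(yaw,p): return frame([np.cos(np.radians(yaw)),np.sin(np.radians(yaw)),0],[0,0,-1],p)
def plan(G,n,M=None):
    M=pose() if M is None else M;D=np.linalg.inv(M)@G
    P=np.real(fmp(D,1/n))
    print(n,'rows: offset',np.round(P[:3,3]*1e3,1).tolist(),'twist',np.round(R.from_matrix(P[:3,:3]).as_rotvec(degrees=True),2).tolist(),'| total',np.round(D[:3,3]*1e3,1),np.round(R.from_matrix(D[:3,:3]).as_rotvec(degrees=True),2))
E
python3 -c "
from h import *
plan(down(2.9,[.59,-.055,.2]),20)"
```

```text
20 rows: offset [25.9, -26.6, 1.1] twist [-0.0, 0.0, 0.52] | total [ 561.8 -485.9   22.5] [-0.09  0.02 10.33]
```

```bash
python3 -m pendant '{"offset":[[26,-26.6,1],[26,-26.6,1],[26,-26.6,1],[26,-26.6,1],[26,-26.6,1],[26,-26.6,1],[26,-26.6,1],[26,-26.6,1],[26,-26.6,1],[26,-26.6,1],[26,-26.6,1],[26,-26.6,1],[26,-26.6,1],[26,-26.6,1],[26,-26.6,1],[26,-26.6,1],[26,-26.6,1],[26,-26.6,1],[26,-26.6,1],[0,0,0]],"twist":[[0,0,0.54],[0,0,0.54],[0,0,0.54],[0,0,0.54],[0,0,0.54],[0,0,0.54],[0,0,0.54],[0,0,0.54],[0,0,0.54],[0,0,0.54],[0,0,0.54],[0,0,0.54],[0,0,0.54],[0,0,0.54],[0,0,0.54],[0,0,0.54],[0,0,0.54],[0,0,0.54],[0,0,0.54],[0,0,0]],"hand":[70,70,70,70,70,70,70,70,70,70,70,70,70,70,70,70,70,70,70,70]}' && python3 -c "
from h import *
import json
M=pose();c=get_calibration('wrist');f=grab_frame('wrist');cv2.imwrite('pics/w1.png',f);np.save('w1.npy',c['T']);print(np.round(M,4).tolist(),arm.state()['time_s'])
cv2.imwrite('pics/w1v.png',np.clip(cv2.resize(f,(800,500))*1.4,0,255).astype('uint8'))
"
```

```text
time_s: 2.1
tcp_pos: [0.5715, -0.0802, 0.2033]
ee_rot: [-0.002, 1.0, 0.029, 0.001]
ft_force: [0.2, 1.4, -0.0]
opening: 0.0702
gripper_force: 0.0
[[0.9983, 0.0589, 0.0011, 0.5715], [0.0589, -0.9983, 0.0031, -0.0802], [0.0012, -0.003, -1.0, 0.2033], [0.0, 0.0, 0.0, 1.0]] 2.15
```

View pics/w1v.png

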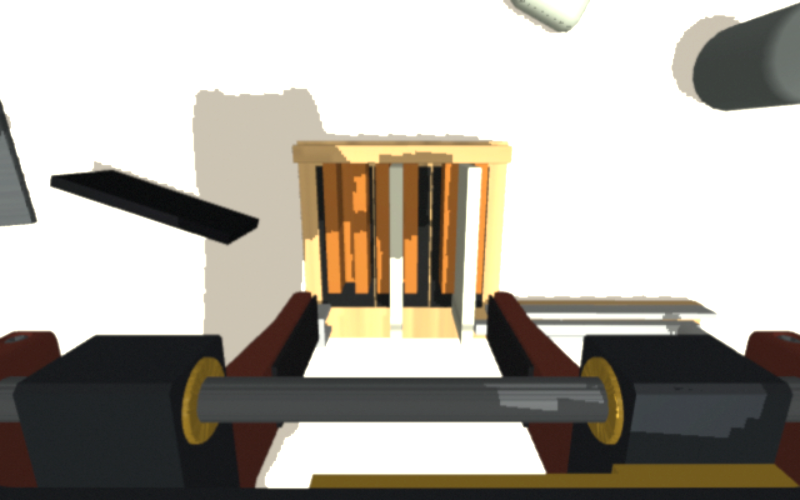

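The wrist view shows the rack at (300–510, 140–335), with the empty bay's ribs at x≈330–370, y≈165–295. I'll take a second view nearer the slot for stereo.

```bash
python3 -m pendant '{"offset":[[10,-30,20],[10,-30,20],[0,0,0],[0,0,0]],"twist":[[0,0,0],[0,0,0],[0,0,0],[0,0,0]],"hand":[70,70,70,70]}' && python3 -c "
from h import *
M=pose();c=get_calibration('wrist');f=grab_frame('wrist');cv2.imwrite('pics/w2.png',f);np.save('w2.npy',c['T']);print(np.round(M,4).tolist())
a=cv2.imread('pics/w1.png')
g=lambda i,x,y,w,h,k:cv2.resize(i[y:y+h,x:x+w],(w*k,h*k),interpolation=cv2.INTER_CUBIC)
C=np.linalg.inv(np.array(c['T']));p=proj(c,[[.57,-.037,.044]])[0];print(p)
x0,y0=int(p[0])-40,int(p[1])-75
print(x0,y0)
cv2.imwrite('pics/w12.png',np.hstack([g(a,240,105,80,120,5),g(f,x0,y0,80,120,5)]))
"
```

```text
time_s: 2.55
tcp_pos: [0.585, -0.0259, 0.163]
ee_rot: [0.0, 1.0, 0.026, -0.001]
ft_force: [-0.5, -0.4, -0.3]
opening: 0.0703
gripper_force: 0.0
[[0.9987, 0.0518, -0.002, 0.585], [0.0518, -0.9987, -0.0007, -0.0259], [-0.002, 0.0006, -1.0, 0.163], [0.0, 0.0, 0.0, 1.0]]
[332.46641379 214.52303991]
292 139
```

View pics/w12.png

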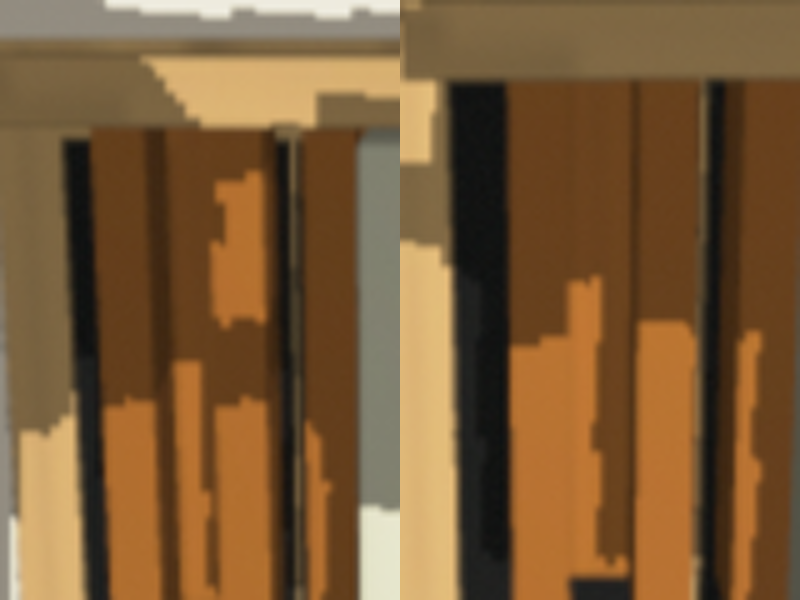

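```bash
python3 - <<'E'
from h import *
c1=get_calibration('wrist');c2=dict(c1);c1=dict(c1);c1['T']=np.load('w1.npy');c2['T']=np.load('w2.npy')
W1=lambda x,y:ray(c1,(240+x/5,105+y/5));W2=lambda x,y:ray(c2,(292+(x-400)/5,139+y/5))
def pl(A,p,q): # plane normal via two rays
    o,d=A(*p);_,e=A(*q);n=np.cross(d,e);return n/np.linalg.norm(n),o
def line(P1,P2):
    (n1,o1),(n2,o2)=P1,P2;d=np.cross(n1,n2);d/=np.linalg.norm(d)
    x=np.linalg.solve(np.array([n1,n2,[1,0,0]]),[n1@o1,n2@o2,.57]);return np.round(x,4),np.round(d*np.sign(d[0]),3)
print('rib1R',line(pl(W1,(150,200),(160,560)),pl(W2,(568,150),(570,570))))
print('rib2L',line(pl(W1,(209,200),(218,560)),pl(W2,(637,150),(635,570))))
for z in(.04,.044):
  for A,n,p in[(W1,'1 L',(157,480)),(W2,'2 L',(569,480)),(W1,'1 R',(215,480)),(W2,'2 R',(636,480))]:
    o,d=A(*p);print(z,n,np.round(o+d*(z-o[2])/d[2],4))
o,d=W2(600,79);print('stop base top',np.round(o+d*(.07-o[2])/d[2],4))
# grasp plan
a=np.array([.5978,.2392,.1226]);b=np.array([.5844,.3691,.123]);ey=(b-a);ey[2]=0;ey/=np.linalg.norm(ey);ex=np.array([ey[1],-ey[0],0])
t=np.radians(22);tz=-np.sin(t)*ex+np.array([0,0,np.cos(t)]);print(ex,ey,np.degrees(np.arctan2(ey[1],ey[0])))
E
```

```text
rib1R (array([ 0.57  , -0.0312,  0.0426]), array([ 0.996,  0.058, -0.073]))
rib2L (array([ 0.57  , -0.0428,  0.0442]), array([ 0.997,  0.058, -0.041]))
0.04 1 L [ 0.5541 -0.0314  0.04  ]
0.04 2 L [ 0.5493 -0.0324  0.04  ]
0.04 1 R [ 0.5548 -0.043   0.04  ]
0.04 2 R [ 0.5499 -0.0444  0.04  ]
0.044 1 L [ 0.5552 -0.032   0.044 ]
0.044 2 L [ 0.5508 -0.0322  0.044 ]
0.044 1 R [ 0.5559 -0.0434  0.044 ]
0.044 2 R [ 0.5514 -0.0441  0.044 ]
stop base top [ 0.6249 -0.0325  0.07  ]
[0.99472148 0.10261176 0.        ] [-0.10261176  0.99472148  0.        ] 95.88958729460448
```

```bash
cat > tile.py <<'E'
from h import *
ey=np.array([-.1026,.9947,0]);ex=np.array([.9947,.1026,0]);t=np.radians(22)
tz=-np.sin(t)*ex+np.array([0,0,np.cos(t)]);nrm=np.cos(t)*ex+np.array([0,0,np.sin(t)]);top=np.array([.5911,.3042,.1240])
def G(h,along=0,n=0): return frame(ey,-tz,top+h*tz+along*ey+n*nrm)
E
python3 - <<'E'
from tile import *
M=pose();plan(G(.06),14)
P=np.real(fmp(np.linalg.inv(M)@G(.06),1/14))
X=M.copy()
for i in range(14):
    X=X@P
    if i%3==1:print(np.round(X[:3,3],3))
print(arm.state()['q'])
E
```

```text
14 rows: offset [18.0, -18.9, -3.6] twist [-1.21, 1.28, -6.55] | total [-2.000e-01 -3.292e+02 -1.640e+01] [-16.91  17.92 -91.74]
[0.617 0.015 0.171]
[0.644 0.088 0.18 ]
[0.645 0.167 0.186]
[0.618 0.241 0.186]
[0.569 0.302 0.18 ]
[ 0.17458617  0.41321438 -0.30213551  1.8145426   0.15013186  0.93688827
 -1.71352436]
```

```bash
python3 -m pendant '{"offset":[[18,-18.9,-3.6],[18,-18.9,-3.6],[18,-18.9,-3.6],[18,-18.9,-3.6],[18,-18.9,-3.6],[18,-18.9,-3.6],[18,-18.9,-3.6],[18,-18.9,-3.6],[18,-18.9,-3.6],[18,-18.9,-3.6],[18,-18.9,-3.6],[18,-18.9,-3.6],[18,-18.9,-3.6],[18,-18.9,-3.6],[0,0,0],[0,0,0]],"twist":[[-1.21,1.28,-6.55],[-1.21,1.28,-6.55],[-1.21,1.28,-6.55],[-1.21,1.28,-6.55],[-1.21,1.28,-6.55],[-1.21,1.28,-6.55],[-1.21,1.28,-6.55],[-1.21,1.28,-6.55],[-1.21,1.28,-6.55],[-1.21,1.28,-6.55],[-1.21,1.28,-6.55],[-1.21,1.28,-6.55],[-1.21,1.28,-6.55],[-1.21,1.28,-6.55],[0,0,0],[0,0,0]],"hand":[60,60,60,60,60,60,60,60,60,60,60,60,60,60,60,60]}' && python3 -c "
from tile import *
c=get_calibration('wrist');f=grab_frame('wrist');np.save('w3.npy',c['T']);cv2.imwrite('pics/w3.png',f)
plan(G(.06),1);print(arm.state()['q'])
print(np.round(proj(c,[top+.065*s*ey+.0045*k*nrm for s in(1,-1) for k in(-1,1)]),1).tolist())
cv2.imwrite('pics/w3v.png',np.clip(cv2.resize(f,(800,500))*1.4,0,255).astype('uint8'))
"
```

```text
time_s: 4.2
tcp_pos: [0.57, 0.3012, 0.1808]
ee_rot: [0.129, 0.658, 0.728, 0.142]
ft_force: [-0.0, -1.7, 0.2]
opening: 0.06
gripper_force: 0.0
1 rows: offset [1.2, -2.0, 0.3] twist [0.14, 0.07, -0.2] | total [ 1.2 -2.   0.3] [ 0.14  0.07 -0.2 ]
[-0.21203984  0.37866396 -0.58854124  1.93608933  0.71924628  0.68827826
 -1.15706283]
[[311.9, 118.5], [325.9, 118.4], [313.5, 299.5], [325.7, 299.4]]
```

View pics/w3v.png

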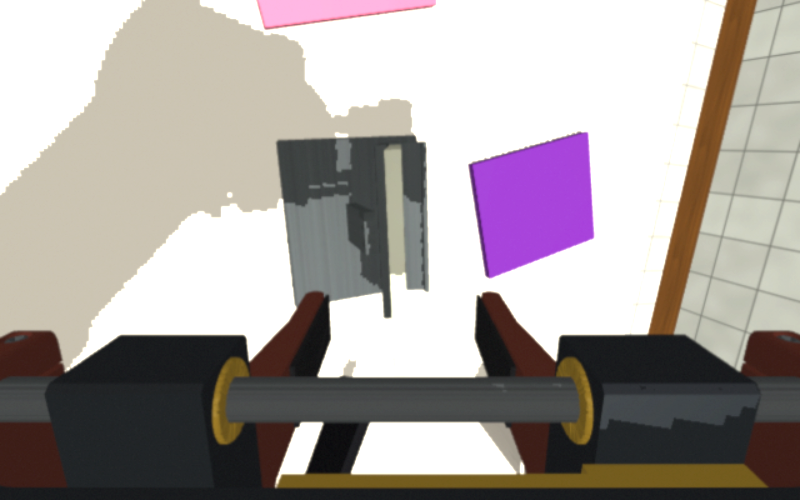

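The close view shows the tile's top edge as a light strip at x≈384–405 from y≈143 down. Below y≈275 it merges with the saturated counter, so I'll check the raw pixel values there.

```bash
python3 - <<'E'
from h import *
f=cv2.imread('pics/w3.png').astype(int)
for y in (112,116,120,150,190,215,225,240,250,256,262,280,296):
    print(y,' '.join('%d/%d'%(f[y,x,0],f[y,x,2]) for x in range(302,334,2)))
E
```

```text
112 46/44 45/43 46/43 47/44 47/45 46/44 47/45 46/43 47/45 48/45 45/44 46/43 49/46 49/47 47/46 63/67
116 47/44 47/46 50/47 48/45 47/50 72/81 73/83 75/85 76/87 70/77 51/48 52/49 52/50 52/49 51/49 53/50
120 49/48 50/48 56/56 99/114 103/120 105/122 109/126 109/126 111/128 99/114 52/51 51/48 52/50 52/50 52/50 52/50
150 48/46 48/46 50/49 81/90 113/130 113/130 115/132 114/132 113/131 114/131 71/78 49/47 52/49 51/48 52/49 51/48
190 49/47 48/45 49/47 50/47 90/102 114/132 113/131 114/131 113/131 114/131 109/126 91/90 91/87 95/91 96/93 95/92
215 50/47 45/43 49/47 48/46 53/54 105/122 113/130 113/131 113/131 113/132 112/130 92/99 92/88 92/89 96/92 95/92
225 50/47 48/47 48/46 48/47 48/47 160/185 201/228 204/229 205/230 206/231 208/232 163/185 93/91 92/88 96/92 94/91
240 224/241 221/239 109/122 49/47 48/46 92/103 198/225 201/228 203/229 204/229 205/230 192/220 216/235 223/240 224/241 224/241
250 224/241 223/241 155/174 52/51 49/47 70/77 191/220 200/227 200/227 201/228 202/229 201/227 216/235 223/241 224/241 224/241
256 224/241 224/241 223/241 222/239 221/239 220/237 193/222 199/225 200/226 201/227 202/227 203/228 216/235 223/241 223/240 224/241
262 223/241 224/241 224/241 223/241 224/241 221/239 189/218 197/225 198/226 199/227 199/227 201/228 218/236 224/241 224/241 223/240
280 223/241 224/241 224/241 223/241 224/241 224/241 184/211 194/222 194/223 195/224 196/224 196/225 188/216 223/240 223/241 223/240
296 223/241 224/241 224/241 223/241 223/240 223/240 221/239 186/215 191/220 192/221 194/222 194/222 185/215 216/234 224/241 223/240
```

```bash
python3 - <<'E'
from h import *
f=cv2.imread('pics/w3.png').astype(int)
c=dict(get_calibration('wrist'));c['T']=np.load('w3.npy');t=get_calibration('top')
for y in (298,300,302,304):print(y,f[y,312:332:2,2])
far=(314.2,116.5);near=(320.8,300)
for z in(.122,.124,.126):
    a,b=onz(c,far,z),onz(c,near,z);d=a-b;print(z,np.round(a,4),np.round(b,4),np.linalg.norm(d),np.degrees(np.arctan2(d[1],d[0])))
for w,p in((far,(44,168)),(near,(317,131))):print(tri([ray(c,w),ray(t,(225+p[0]/5,195+p[1]/5))]))
E
```

```text
298 [240 239 218 220 220 222 224 220 234 241]
300 [237 237 230 229 228 228 231 232 237 237]
302 [71 71 71 70 72 71 71 71 72 71]
304 [39 39 40 39 39 39 39 38 39 39]
0.122 [0.5819 0.3698 0.122 ] [0.5997 0.2378 0.122 ] 0.13323903248521404 97.68848010356017
0.124 [0.5811 0.3698 0.124 ] [0.5988 0.239  0.124 ] 0.1319648783950256 97.68848010356014
0.126 [0.5804 0.3697 0.126 ] [0.5978 0.2402 0.126 ] 0.13069072430483716 97.68848010356014
(array([0.58322648, 0.36945678, 0.1174713 ]), [np.float64(0.0005831599792421162), np.float64(0.0005831599792422541)])
(array([0.59783394, 0.23819621, 0.12341496]), [np.float64(0.0012634957029241509), np.float64(0.0012634957029241862)])
```

```bash
sed -i 's/^ey=.*;t=/yw=np.radians(97.7);ey=np.array([np.cos(yw),np.sin(yw),0]);ex=np.array([ey[1],-ey[0],0]);t=/; s/\[.5911,.3042,.1240\]/[.5891,.3053,.1257]/' tile.py; python3 -c "
from tile import *
plan(G(.06),1);plan(G(-.037),1)"
```

```text
1 rows: offset [1.8, -3.1, -1.9] twist [0.14, 0.75, -1.88] | total [ 1.8 -3.1 -1.9] [ 0.14  0.75 -1.88]
1 rows: offset [3.1, -3.4, 95.1] twist [0.14, 0.75, -1.88] | total [ 3.1 -3.4 95.1] [ 0.14  0.75 -1.88]
```

```bash
python3 -m pendant '{"offset":[[2,-3.1,-2],[0,0,15],[0,0,15],[0,0,15],[0,0,15],[0,0,15],[0,0,12],[0,0,10],[0,0,0],[0,0,0]],"twist":[[0.14,0.75,-1.88],[0,0,0],[0,0,0],[0,0,0],[0,0,0],[0,0,0],[0,0,0],[0,0,0],[0,0,0],[0,0,0]],"hand":[50,50,50,50,40,40,30,30,24,24]}' 20 && python3 -c "
from tile import *
plan(G(-.037),1)
c=get_calibration('wrist');f=grab_frame('wrist').astype(int);cv2.imwrite('pics/w4.png',f)
for y in (80,120,160,200,220):print(y,' '.join('%d'%f[y,x,2] for x in range(296,344,2)))
"
```

```text
time_s: 5.25
tcp_pos: [0.6009, 0.31, 0.0906]
ee_rot: [0.124, 0.644, 0.741, 0.144]
ft_force: [-0.5, -0.1, 0.8]
opening: 0.0241
gripper_force: 0.0
1 rows: offset [-3.1, 1.7, -0.2] twist [-0.08, -0.14, 0.24] | total [-3.1  1.7 -0.2] [-0.08 -0.14  0.24]
80 243 243 243 243 243 243 243 243 243 243 243 243 243 243 243 243 243 243 243 243 243 243 243 243
120 46 47 47 48 47 45 44 47 46 47 47 47 48 47 46 46 47 46 46 44 47 49 49 48
160 46 46 48 45 49 48 50 50 49 156 227 231 232 233 234 235 235 236 237 238 225 93 51 50
200 48 48 49 45 48 49 48 49 49 90 132 134 134 134 135 134 135 134 135 134 123 54 49 51
220 48 48 49 44 48 48 48 49 48 86 132 135 135 135 134 135 135 135 134 134 122 93 93 91[ WARN:0@0.655] global loadsave.cpp:1063 imwrite_ Unsupported depth image for selected encoder is fallbacked to CV_8U.
```

```bash
python3 -m pendant '{"offset":[[-3,2,0],[0,0,0],[0,0,0],[0,0,0],[0,0,0],[0,0,0],[0,0,0]],"twist":[[0,0,0],[0,0,0],[0,0,0],[0,0,0],[0,0,0],[0,0,0],[0,0,0]],"hand":[22,15,10,5,5,5,5]}' 30
```

```text
time_s: 6.0
tcp_pos: [0.603, 0.3068, 0.0916]
ee_rot: [0.125, 0.644, 0.741, 0.144]
ft_force: [-4.6, -2.4, 5.7]
opening: 0.0088
gripper_force: 30.0
```

```bash
python3 -m pendant '{"offset":[[0,0,-5],[0,0,-10],[0,0,-15],[0,0,-20],[0,0,-20],[0,0,-20],[0,0,0]],"twist":[[0,0,0],[0,0,0],[0,0,0],[0,0,0],[0,0,0],[0,0,0],[0,0,0]],"hand":[5,5,5,5,5,5,5]}' && python3 - <<'E'
from tile import *
p=np.array([.603,.3068,.0916])-top;print('along',p@ey,'depth',p@tz,'n',p@nrm)
ra=p@ey
M=pose();print(np.round(M[:3,3],3))
y=np.radians(2.9);rx=np.array([np.cos(y),np.sin(y),0])
c=np.array([.550,-.037-.02*.0507,0])  # slot line, 10 mm short of stop position
g=down(2.9,c+ra*rx+np.array([0,0,.016+.110+p@tz+.085]));print(g[:3,3])
plan(g,16)
P=np.real(fmp(np.linalg.inv(M)@g,1/16));X=M.copy()
for i in range(16):
    X=X@P
    if i%3==0:print(i,np.round(X[:3,3],3),np.round(X[:3,0],2),X[2,2])
E
```

```text
time_s: 6.7
tcp_pos: [0.5695, 0.3037, 0.1782]
ee_rot: [0.125, 0.644, 0.741, 0.146]
ft_force: [1.1, -0.4, -3.6]
opening: 0.0089
gripper_force: 30.0
along -0.00037593317774200705 depth -0.03685233848748227 n 0.0001839082649228406
[0.57  0.304 0.178]
[ 0.54962455 -0.03803302  0.17414766]
16 rows: offset [-20.1, 13.2, 1.8] twist [1.04, -1.15, 5.86] | total [-335.6  -63.7  -22.4] [ 16.66 -18.46  93.81]
0 [0.585 0.286 0.181] [-0.04  1.    0.02] -0.9332186950615529
3 [0.62  0.223 0.187] [0.27 0.96 0.06] -0.9537747869814469
6 [0.634 0.152 0.188] [0.55 0.83 0.09] -0.9723874122088411
9 [0.627 0.081 0.185] [0.78 0.62 0.08] -0.9871950313384557
12 [0.598 0.015 0.18 ] [0.93 0.35 0.05] -0.9967166621782897
15 [ 0.55  -0.038  0.174] [1.   0.05 0.  ] -1.0000000000000027
```

```bash
python3 -m pendant '{"offset":[[-20,13.2,1.8],[-20,13.2,1.8],[-20,13.2,1.8],[-20,13.2,1.8],[-20,13.2,1.8],[-20,13.2,1.8],[-20,13.2,1.8],[-20,13.2,1.8],[-20,13.2,1.8],[-20,13.2,1.8],[-20,13.2,1.8],[-20,13.2,1.8],[-20,13.2,1.8],[-20,13.2,1.8],[-20,13.2,1.8],[-20,13.2,1.8],[0,0,0],[0,0,0]],"twist":[[1.04,-1.15,5.86],[1.04,-1.15,5.86],[1.04,-1.15,5.86],[1.04,-1.15,5.86],[1.04,-1.15,5.86],[1.04,-1.15,5.86],[1.04,-1.15,5.86],[1.04,-1.15,5.86],[1.04,-1.15,5.86],[1.04,-1.15,5.86],[1.04,-1.15,5.86],[1.04,-1.15,5.86],[1.04,-1.15,5.86],[1.04,-1.15,5.86],[1.04,-1.15,5.86],[1.04,-1.15,5.86],[0,0,0],[0,0,0]],"hand":[5,5,5,5,5,5,5,5,5,5,5,5,5,5,5,5,5,5]}' && python3 - <<'E'
from h import *
print(np.round(pose(),4).tolist());plan(down(2.9,[.5496,-.038,.174]),1)
f=grab_frame('wrist');c=get_calibration('wrist');np.save('w5.npy',c['T']);cv2.imwrite('pics/w5.png',f);print(c['cx'],arm.state()['q'])
cv2.imwrite('pics/w5v.png',cv2.resize(f[60:260,230:430],(600,600),interpolation=cv2.INTER_CUBIC))
E
```

```text
time_s: 8.5
tcp_pos: [0.5507, -0.0392, 0.1716]
ee_rot: [0.001, 1.0, 0.025, -0.001]
ft_force: [0.5, 0.5, -4.2]
opening: 0.0091
gripper_force: 30.0
[[0.9987, 0.0504, -0.0027, 0.5507], [0.0504, -0.9987, -0.0022, -0.0392], [-0.0028, 0.0021, -1.0, 0.1716], [0.0, 0.0, 0.0, 1.0]]
1 rows: offset [-1.0, -1.3, -2.4] twist [0.12, 0.16, -0.01] | total [-1.  -1.3 -2.4] [ 0.12  0.16 -0.01]
321.7180594828303 [ 0.207124    0.35323177 -0.31038169  1.8839628   0.13441245  0.92657721
 -1.68541659]
```

View pics/w5v.png

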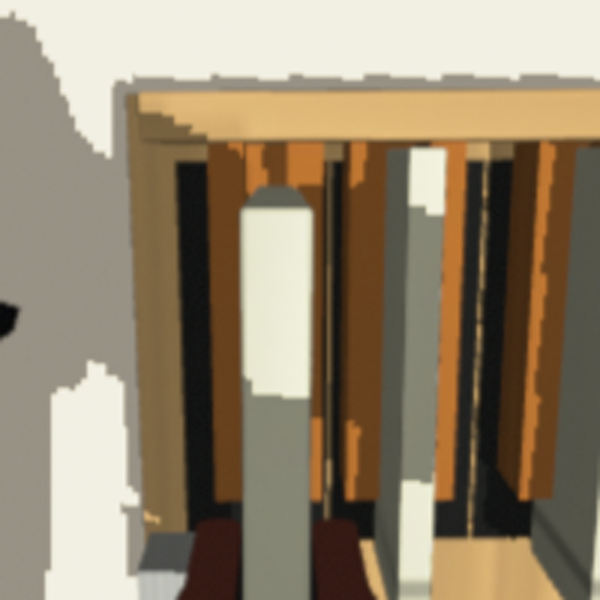

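The picture shows the held tile (crop x 241–313, centre 277) above the empty bay. The bay's ribs span x≈209 to 323 (centre ≈266), so the slot lies slightly left of the tile. I'll work out the shift.

```bash
python3 - <<'E'
from h import *
c=dict(get_calibration('wrist'));c['T']=np.load('w5.npy');M=np.linalg.inv(pose())
def tl(p,z): 
    X=onz(c,(230+p[0]/3,60+p[1]/3),z);return np.round((M@np.r_[X,1])[:3]*1e3,1),np.round(X,4)
for n,p,z in [('r1L far',(209,170),.044),('r2R far',(323,170),.044),('r1L near',(215,495),.044),('r2R near',(323.5,495),.044),('tileL',(241,215),.2086),('tileR',(313,215),.2086),('tileL2',(243.5,500),.2086),('tileR2',(309.5,500),.2086),('stop',(290,142),.07)]: print(n,*tl(p,z))
# second held-tile check: bottom far corner of the tile end
f=cv2.imread('pics/w5.png').astype(int)
for y in (110,114,118,122):print(y,f[y,308:340,2])
E
```

```text
r1L far [ 67.1 -17.4 127.6] [ 0.617  -0.0176  0.044 ]
r2R far [ 67.1  14.2 127.7] [ 0.6187 -0.0492  0.044 ]
r1L near [-27.9 -17.2 127.8] [ 0.5221 -0.0227  0.044 ]
r2R near [-28.   15.5 127.9] [ 0.5238 -0.0554  0.044 ]
tileL [ 63.7  -3.4 -37. ] [ 0.6147 -0.0315  0.2086]
tileR [ 63.7   5.3 -36.9] [ 0.6151 -0.0402  0.2086]
tileL2 [ 27.2  -3.4 -36.9] [ 0.5782 -0.0334  0.2086]
tileR2 [ 27.2   5.2 -36.9] [ 0.5787 -0.042   0.2086]
stop [ 74.2   4.6 101.6] [ 0.6253 -0.0392  0.07  ]
110 [115 146 174 136 178 195 196 194 187 139 110 105 106 107 107 107 108 135
 177 189 191 190 190 190 190 191 191 191 190 177 146 134]
114 [105 104 103 105 167 187 192 194 187 136 108 104 106 106 108 107 108 136
 177 189 191 191 191 191 191 191 191 190 188 157  93  92]
118 [105 105 104 106 162 183 191 194 192 190 185 136 109 107 108 107 108 136
 177 190 191 191 191 190 191 190 191 191 186 144  80  90]
122 [105 105 104 105 161 183 187 167 135 122 120 103  96  96  97  96  96 104
 119 134 154 128 113 111 112 111 112 111 110  90  58  86]
```

```bash
python3 -m pendant '{"offset":[[0,-1,0],[0,-0.9,0],[0,0,10],[0,0,10],[0,0,10],[0,0,10],[0,0,6],[0,0,0],[0,0,0]],"twist":[[0.12,0.16,-0.4],[0,0,0],[0,0,0],[0,0,0],[0,0,0],[0,0,0],[0,0,0],[0,0,0],[0,0,0]],"hand":[5,5,5,5,5,5,5,5,5]}' && python3 - <<'E'
from h import *
M=pose();print(np.round(M,4).tolist())
f=grab_frame('wrist');c=get_calibration('wrist');np.save('w6.npy',c['T']);cv2.imwrite('pics/w6.png',f)
cv2.imwrite('pics/w6v.png',cv2.resize(f[60:260,230:430],(600,600),interpolation=cv2.INTER_CUBIC))
E
```

```text
time_s: 9.45
tcp_pos: [0.551, -0.037, 0.126]
ee_rot: [-0.0, 1.0, 0.029, 0.0]
ft_force: [0.3, 0.5, -3.8]
opening: 0.0089
gripper_force: 30.0
[[0.9984, 0.0572, 0.0002, 0.551], [0.0572, -0.9984, 0.0004, -0.037], [0.0002, -0.0003, -1.0, 0.126], [0.0, 0.0, 0.0, 1.0]]
```

View pics/w6v.png

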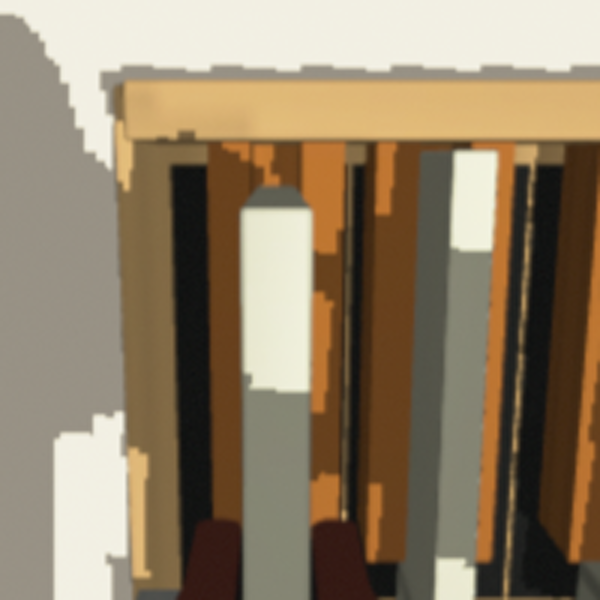

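The ribs now span x≈208–344 (centre 276) and the tile's centre is 277, so it is aligned. I'll lower gently.

```bash
python3 -m pendant '{"offset":[[0,0,5],[0,0,5],[0,0,5],[0,0,3],[0,0,0]],"twist":[[0,0,0],[0,0,0],[0,0,0],[0,0,0],[0,0,0]],"hand":[5,5,5,5,5]}'; python3 -m pendant '{"offset":[[0,0,4],[0,0,4],[0,0,4],[0,0,3],[0,0,0]],"twist":[[0,0,0],[0,0,0],[0,0,0],[0,0,0],[0,0,0]],"hand":[5,5,5,5,5]}'
```

```text
time_s: 10.0
tcp_pos: [0.5504, -0.037, 0.1073]
ee_rot: [-0.0, 1.0, 0.029, -0.0]
ft_force: [0.0, -0.2, -3.5]
opening: 0.0092
gripper_force: 30.0
time_s: 10.5
tcp_pos: [0.5505, -0.037, 0.0924]
ee_rot: [-0.0, 1.0, 0.029, -0.0]
ft_force: [-0.7, -0.1, -4.4]
opening: 0.0091
gripper_force: 30.0
```

```bash
python3 -m pendant '{"offset":[[0,0,1],[0,0,1],[0,0,0.7],[0,0,0]],"twist":[[0,0,0],[0,0,0],[0,0,0],[0,0,0]],"hand":[5,5,5,5]}'; python3 -m pendant '{"offset":[[0,0,0.6],[0,0,0.6],[0,0,0]],"twist":[[0,0,0],[0,0,0],[0,0,0]],"hand":[5,5,5]}'
```

```text
time_s: 10.9
tcp_pos: [0.551, -0.037, 0.091]
ee_rot: [-0.0, 1.0, 0.029, 0.0]
ft_force: [-2.8, -0.4, 4.4]
opening: 0.0089
gripper_force: 30.0
time_s: 11.2
tcp_pos: [0.5511, -0.037, 0.0909]
ee_rot: [0.0, 1.0, 0.029, 0.0]
ft_force: [-6.8, 0.5, 15.7]
opening: 0.0086
gripper_force: 30.0
```

```bash
python3 -m pendant '{"offset":[[0,0,-0.8],[2,0,0],[2,0,0],[2,0,0],[0,0,0]],"twist":[[0,0,0],[0,0,0],[0,0,0],[0,0,0],[0,0,0]],"hand":[5,5,5,5,5]}'; python3 -m pendant '{"offset":[[1,0,0],[1,0,0],[0,0,0]],"twist":[[0,0,0],[0,0,0],[0,0,0]],"hand":[5,5,5]}'
```

```text
time_s: 11.7
tcp_pos: [0.5521, -0.0369, 0.0914]
ee_rot: [0.001, 1.0, 0.028, -0.005]
ft_force: [-22.2, -0.7, 31.0]
opening: 0.0089
gripper_force: 30.0
time_s: 12.0
tcp_pos: [0.5527, -0.0369, 0.0916]
ee_rot: [0.001, 1.0, 0.028, -0.006]
ft_force: [-26.7, -0.0, 37.8]
opening: 0.009
gripper_force: 30.0
```

The x and z forces rose together, so the tile is jamming on the floor by friction. I'll lift it clear, slide it back, then lower it again.

```bash
python3 -m pendant '{"offset":[[-4,0,-1],[-3,0,-1],[0,0,-1],[0,0,0]],"twist":[[0,0,0],[0,0,0],[0,0,0],[0,0,0]],"hand":[5,5,5,5]}';python3 - <<'E'
from h import *
print(np.round(pose(),4).tolist())
c=dict(get_calibration('wrist'));c['T']=np.load('w6.npy')
M=down(3.28,[.551,-.037,.126]);M=np.linalg.inv(M)
for p,z in [((277,207),.163),((277,186),.053),((277,140),.07),((277,84),.07)]:
    X=onz(c,(230+p[0]/3,60+p[1]/3),z);print(np.round((M@np.r_[X,1])[:3]*1e3,1))
E
```

```text
time_s: 12.4
tcp_pos: [0.5522, -0.037, 0.0927]
ee_rot: [-0.0, 1.0, 0.029, 0.0]
ft_force: [0.1, 0.8, -4.1]
opening: 0.0089
gripper_force: 30.0
[[0.9984, 0.057, 0.0006, 0.5522], [0.057, -0.9984, 0.0004, -0.037], [0.0006, -0.0004, -1.0, 0.0927], [0.0, 0.0, 0.0, 1.0]]
[ 64.8   1.  -37. ]
[64.5  1.3 73. ]
[74.2  1.3 56. ]
[85.2  1.2 56. ]
```

```bash
python3 -m pendant '{"offset":[[2,0,0],[2,0,0],[2,0,0],[0,0,0]],"twist":[[0,0,0],[0,0,0],[0,0,0],[0,0,0]],"hand":[5,5,5,5]}'; python3 -m pendant '{"offset":[[1,0,0],[0.7,0,0],[0,0,0]],"twist":[[0,0,0],[0,0,0],[0,0,0]],"hand":[5,5,5]}'
```

```text
time_s: 12.8
tcp_pos: [0.5583, -0.0365, 0.0928]
ee_rot: [-0.0, 1.0, 0.029, 0.0]
ft_force: [-0.5, -0.2, -2.7]
opening: 0.0087
gripper_force: 30.0
time_s: 13.1
tcp_pos: [0.5596, -0.0365, 0.0929]
ee_rot: [-0.0, 1.0, 0.029, 0.0]
ft_force: [-0.7, 0.4, -3.9]
opening: 0.0088
gripper_force: 30.0
```

```bash
python3 -m pendant '{"offset":[[0.6,0,0],[0.6,0,0],[0,0,0]],"twist":[[0,0,0],[0,0,0],[0,0,0]],"hand":[5,5,5]}'; python3 -m pendant '{"offset":[[0.6,0,0],[0.6,0,0],[0,0,0]],"twist":[[0,0,0],[0,0,0],[0,0,0]],"hand":[5,5,5]}'
```

```text
time_s: 13.4
tcp_pos: [0.5608, -0.0364, 0.0929]
ee_rot: [-0.0, 1.0, 0.029, 0.0]
ft_force: [-0.0, -0.3, -3.8]
opening: 0.0087
gripper_force: 30.0
time_s: 13.7
tcp_pos: [0.5609, -0.0365, 0.0927]
ee_rot: [-0.0, 1.0, 0.029, -0.001]
ft_force: [-4.9, 0.9, -0.1]
opening: 0.0088
gripper_force: 30.0
```

```bash
python3 -m pendant '{"offset":[[-0.6,0,0.7],[0,0,0.7],[0,0,0.6],[0,0,0]],"twist":[[0,0,0],[0,0,0],[0,0,0],[0,0,0]],"hand":[5,5,5,5]}'; python3 -m pendant '{"offset":[[0.6,0,0.4],[0,0,0]],"twist":[[0,0,0],[0,0,0]],"hand":[5,5]}'
```

```text
time_s: 14.1
tcp_pos: [0.5609, -0.0365, 0.0911]
ee_rot: [-0.0, 1.0, 0.029, -0.0]
ft_force: [-5.9, 0.1, 3.1]
opening: 0.0091
gripper_force: 30.0
time_s: 14.3
tcp_pos: [0.5609, -0.0365, 0.0911]
ee_rot: [0.0, 1.0, 0.028, -0.001]
ft_force: [-10.5, -0.3, 8.2]
opening: 0.0087
gripper_force: 30.0
```

```bash
python3 -m pendant '{"offset":[[0,0,0],[0,0,0],[0,0,0],[0,0,0],[0,0,0]],"twist":[[0,0,0],[0,0,0],[0,0,0],[0,0,0],[0,0,0]],"hand":[14,18,22,26,26]}'; python3 -m pendant '{"offset":[[0,0,-5],[0,0,-15],[0,0,-30],[0,0,-40],[0,0,-40],[0,0,0],[0,0,0]],"twist":[[0,0,0],[0,0,0],[0,0,0],[0,0,0],[0,0,0],[0,0,0],[0,0,0]],"hand":[26,26,26,26,26,26,26]}'; python3 - <<'E'
from h import *
M=pose();print(np.round(M[:3,3],4))
f=grab_frame('wrist');c=get_calibration('wrist');np.save('w7.npy',c['T']);cv2.imwrite('pics/w7.png',f)
t=grab_frame('top');cv2.imwrite('pics/top7.png',t)
cv2.imwrite('pics/w7v.png',np.hstack([cv2.resize(f[100:240,220:420],(400,280),interpolation=cv2.INTER_CUBIC),cv2.resize(t[190:288,370:510],(400,280),interpolation=cv2.INTER_CUBIC)]))
E
```

```text
time_s: 14.8
tcp_pos: [0.5623, -0.0364, 0.0905]
ee_rot: [-0.0, 1.0, 0.029, 0.0]
ft_force: [-0.2, 0.1, -0.1]
opening: 0.0257
gripper_force: 0.0
time_s: 15.5
tcp_pos: [0.5627, -0.0364, 0.2225]
ee_rot: [0.0, 1.0, 0.029, 0.002]
ft_force: [-0.4, 0.2, -0.8]
opening: 0.0261
gripper_force: 0.0
[ 0.5627 -0.0364  0.2225]
```

View pics/w7v.png

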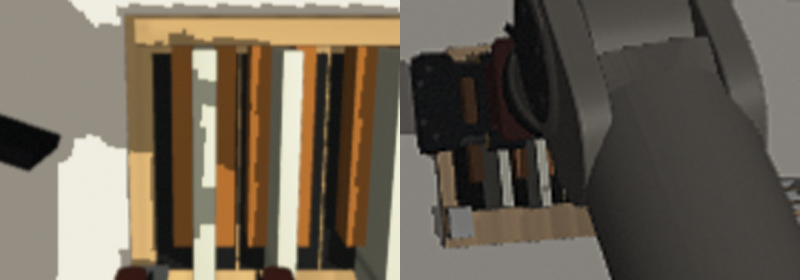

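The wrist view shows the tile upright in the slot at (205, 50–280), its far end at the stop and a rib on each side. The top view is mostly hidden by the arm. Next is the bolt.

```bash
python3 -c "
from h import *
plan(down(3.2,[.5047,-.358,.16]),9)"
```

```text
9 rows: offset [-8.3, 35.3, 6.7] twist [-0.0, 0.01, 0.01] | total [-74.7 317.8  60.1] [-0.01  0.05  0.07]
```

```bash
python3 -m pendant '{"offset":[[-8.3,35.3,0],[-8.3,35.3,0],[-8.3,35.3,0],[-8.3,35.3,10],[-8.3,35.3,10],[-8.3,35.3,10],[-8.3,35.3,10],[-8.3,35.3,10],[-8.3,35.3,10],[0,0,0],[0,0,0]],"twist":[[0,0,0],[0,0,0],[0,0,0],[0,0,0],[0,0,0],[0,0,0],[0,0,0],[0,0,0],[0,0,0],[0,0,0],[0,0,0]],"hand":[0,0,0,0,0,0,0,0,0,0,0]}'; python3 - <<'E'
from h import *
M=pose()
f=grab_frame('wrist');c=get_calibration('wrist');np.save('w8.npy',c['T']);cv2.imwrite('pics/w8.png',f)
print(np.round(M[:3,3],4),proj(c,[[.5026,-.318,.088],[.5026,-.318,.038]]),arm.state()['opening'])
cv2.imwrite('pics/w8v.png',cv2.resize(f,(800,500)))
E
```

```text
time_s: 16.7
tcp_pos: [0.5042, -0.3579, 0.1587]
ee_rot: [-0.001, 1.0, 0.028, -0.001]
ft_force: [-0.3, 0.6, -0.1]
opening: 0.0005
gripper_force: 0.0
[ 0.5042 -0.3579  0.1587] [[267.18475826 213.9090824 ]
 [276.2503845  197.10411801]] 0.00027297801952553305
```

View pics/w8v.png

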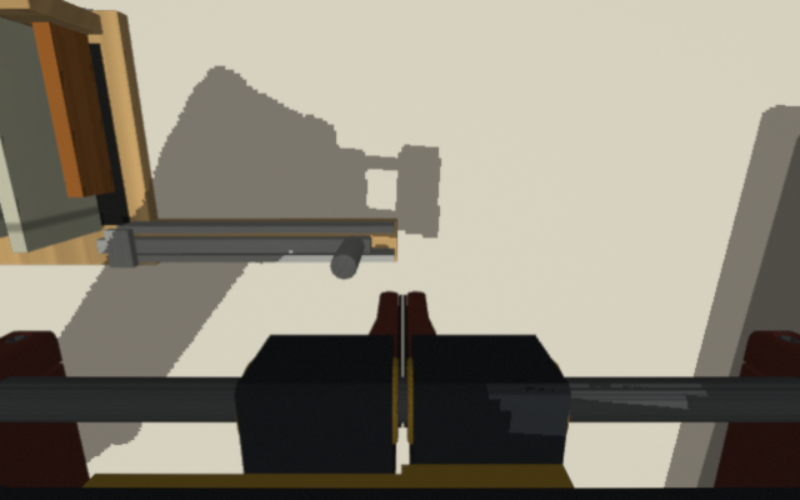

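The knob's top is at view px (343,265), raw (274.5,212), just left of the closed fingers (403,300).

```bash
python3 - <<'E'
from h import *
c=get_calibration('wrist');k=onz(c,(274.5,212),.088);t=get_calibration('top')
print(k,tri([ray(c,(274.5,212)),ray(t,(650*.8,320*.8))]))
X=np.linalg.inv(pose())@np.r_[k,1];print(X[:3]*1e3)
E
```

```text
[ 0.50434551 -0.32324948  0.088     ] (array([ 0.50215474, -0.3213777 ,  0.07783617]), [np.float64(0.0010537882132826452), np.float64(0.0010537882132826341)])
[  1.07460078 -33.20250903  71.39138379]
```

```bash
python3 -m pendant '{"offset":[[1,0,20],[0,0,25],[0,0,25],[0,0,20],[0,0,14],[0,0,0],[0,0,0]],"twist":[[0,0,0],[0,0,0],[0,0,0],[0,0,0],[0,0,0],[0,0,0],[0,0,0]],"hand":[0,0,0,0,0,0,0]}' && python3 -m pendant '{"offset":[[0,-3,0],[0,-3,0],[0,-3,0],[0,-3,0],[0,-3,0],[0,-3,0],[0,-3,0],[0,0,0]],"twist":[[0,0,0],[0,0,0],[0,0,0],[0,0,0],[0,0,0],[0,0,0],[0,0,0],[0,0,0]],"hand":[0,0,0,0,0,0,0,0]}'
```

```text
time_s: 17.45
tcp_pos: [0.5072, -0.3571, 0.0569]
ee_rot: [-0.0, 1.0, 0.029, 0.0]
ft_force: [0.3, 0.3, -0.4]
opening: 0.0002
gripper_force: 0.0
time_s: 18.25
tcp_pos: [0.5054, -0.3368, 0.0565]
ee_rot: [0.0, 1.0, 0.029, 0.0]
ft_force: [0.5, -1.3, 0.8]
opening: 0.0006
gripper_force: 0.7
```

```bash
python3 -m pendant '{"offset":[[0,-7,0],[0,-7,0],[0,-7,0],[0,-7,0],[0,-7,0],[0,-7,0],[0,0,0]],"twist":[[0,0,0],[0,0,0],[0,0,0],[0,0,0],[0,0,0],[0,0,0],[0,0,0]],"hand":[0,0,0,0,0,0,0]}' && python3 -m pendant '{"offset":[[0,-7,0],[0,-7,0],[0,-7,0],[0,-7,0],[0,-7,0],[0,-7,0],[0,-7,0],[0,-7,0],[0,-7,0],[0,-7,0],[0,0,0]],"twist":[[0,0,0],[0,0,0],[0,0,0],[0,0,0],[0,0,0],[0,0,0],[0,0,0],[0,0,0],[0,0,0],[0,0,0],[0,0,0]],"hand":[0,0,0,0,0,0,0,0,0,0,0]}'
```

```text
time_s: 18.95
tcp_pos: [0.5029, -0.293, 0.0563]
ee_rot: [-0.001, 1.0, 0.029, -0.0]
ft_force: [-0.4, 0.5, 0.0]
opening: 0.0007
gripper_force: 0.0
time_s: 20.05
tcp_pos: [0.4987, -0.2233, 0.0563]
ee_rot: [-0.001, 1.0, 0.029, -0.0]
ft_force: [-0.2, 0.2, -0.3]
opening: 0.0005
gripper_force: 0.0
```

```bash
python3 -m pendant '{"offset":[[0,-3,0],[0,-3,0],[0,-3,0]],"twist":[[0,0,0],[0,0,0],[0,0,0]],"hand":[0,0,0]}'; python3 - <<'E'
from h import *
f=grab_frame('wrist');c=get_calibration('wrist');M=pose();cv2.imwrite('pics/w9.png',f)
for d in (-21.5,):
    print(proj(c,[(M@np.r_[0,d/1e3,-.0315,1])[:3],(M@np.r_[0,d/1e3,0.01,1])[:3]]))
g=cv2.cvtColor(f,cv2.COLOR_BGR2GRAY)
for y in range(190,260,6):print(y,g[y,240:330:4])
w=cv2.cvtColor(cv2.imread('pics/w8.png'),cv2.COLOR_BGR2GRAY);print(w[212,262:290:3])
E
```

```text
time_s: 20.35
tcp_pos: [0.4983, -0.2162, 0.0564]
ee_rot: [-0.0, 1.0, 0.028, 0.0]
ft_force: [-0.5, -3.0, -0.8]
opening: 0.0004
gripper_force: 1.3
[[269.898136   282.80414473]
 [281.05270375 245.85476145]]
190 [116 117  84 136 146 145 146 146 146 146 146 145 146 146 147 146 146 146
 146 238 239 239 239]
196 [115 117  86 133 146 146 146 146 145 146 146 146 145 145 146 145 146 147
 146 203 239 239 239]
202 [115 117  93 124 146 145 146 145 146 146 146 146 145 146 146 145 146 146
 145 146 146 146 146]
208 [114 117 103  82  83  83  82  83  82  83  82  83  82  83  82  83  83  83
  83  82  83  82  83]
214 [77 76 77 76 76 76 77 77 77 77 76 76 77 76 76 76 76 76 76 77 76 76 76]
220 [104 104 105 104 104 105 104 104 105 104 105 105 104 104 104 105 106 105
 105 105 105 106 113]
226 [ 89  73 106 105 106 107 106 106 106 106 107 107 106 106 106 107 108 107
 107 107 108 108 120]
232 [104  78  77  77  77  77  77  76  76  77  76  76  76  77  77  76  76  70
  88 113 116 116 113]
238 [104  85 104 104 104 104 105 104 104 104  76  76  74  76  72  73  40  32
  33  33  26  23  34]
244 [104  91 103 106 105 106 105 104 105  81  76  75  75  76  74  71  34  32
  32  33  21  19  33]
250 [104 103  98 103 102 102 101 101 100  74  76  74  75  75  73  70  32  33
  34  34  19  20  32]
256 [105 105  96 105 105 106 105 105  79  75  76  73  76  73  73  47  33  31
  33  33  23  18  33]
[208  90  82  85  84  84  85  82 105 209]
```

The knob shows in the pixel values (grey ≈75 at u 276–300), right against the finger, and the push force is 3 N. I'll continue to the end stop.

```bash
python3 -m pendant '{"offset":[[0,-2,0],[0,-2,0],[0,-2,0],[0,-2,0],[0,-2,0]],"twist":[[0,0,0],[0,0,0],[0,0,0],[0,0,0],[0,0,0]],"hand":[0,0,0,0,0]}';python3 -m pendant '{"offset":[[0,-1,0],[0,-1,0],[0,-1,0]],"twist":[[0,0,0],[0,0,0],[0,0,0]],"hand":[0,0,0]}';python3 -m pendant '{"offset":[[0,-1,0],[0,-1,0],[0,-1,0]],"twist":[[0,0,0],[0,0,0],[0,0,0]],"hand":[0,0,0]}'
```

```text
time_s: 20.9
tcp_pos: [0.4977, -0.2059, 0.0564]
ee_rot: [-0.0, 1.0, 0.029, 0.0]
ft_force: [-0.5, -3.2, -0.1]
opening: 0.0007
gripper_force: 1.2
time_s: 21.2
tcp_pos: [0.4976, -0.203, 0.0564]
ee_rot: [-0.0, 1.0, 0.029, 0.0]
ft_force: [0.1, -1.9, -0.8]
opening: 0.0003
gripper_force: 1.2
time_s: 21.5
tcp_pos: [0.4975, -0.2015, 0.0565]
ee_rot: [0.001, 1.0, 0.028, 0.0]
ft_force: [0.2, -7.9, -3.0]
opening: 0.0006
gripper_force: 4.0
```

```bash
python3 -m pendant '{"offset":[[0,-1,0],[0,-1,0],[0,0,0]],"twist":[[0,0,0],[0,0,0],[0,0,0]],"hand":[0,0,0]}'
```

```text
time_s: 21.8
tcp_pos: [0.4974, -0.2014, 0.0565]
ee_rot: [0.002, 1.0, 0.027, 0.001]
ft_force: [2.3, -10.8, -4.3]
opening: 0.0007
gripper_force: 5.3
```

```bash
python3 -m pendant '{"offset":[[0,6,0],[0,8,0],[0,10,-10],[0,10,-30],[0,20,-40],[0,40,-40],[0,45,-20],[0,45,0],[0,45,0],[0,0,0],[0,0,0]],"twist":[[0,0,0],[0,0,0],[0,0,0],[0,0,0],[0,0,0],[0,0,0],[0,0,0],[0,0,0],[0,0,0],[0,0,0],[0,0,0]],"hand":[0,0,0,0,0,0,0,0,0,0,0]}'; python3 - <<'E'
from h import *
s=get_calibration('scene');t=get_calibration('top');fs=grab_frame('scene');ft=grab_frame('top');cv2.imwrite('pics/s10.png',fs);cv2.imwrite('pics/t10.png',ft)
th=np.radians(3.2);rx=np.array([np.cos(th),np.sin(th),0]);ry=np.array([-np.sin(th),np.cos(th),0])
c=np.array([.5609,-.0365,0])
for n,F,C,a in(('scene',fs,s,'pics/scene_raw.png'),('top',ft,t,'pics/top_raw.png')):
    o=cv2.imread(a);d=cv2.absdiff(F,o).max(2)>40
    pts=[np.r_[0,0,.126]+c+.065*k*rx for k in(-1,1)]+[np.array([.4958,-.180,.085]),np.array([.5035,-.3235,.085])]
    for p in proj(C,pts): 
        x,y=map(int,np.round(p));print(n,p.round(1),'new',F[max(y-1,0):y+2,x-1:x+2].mean((0,1)).round(),'old',o[y-1:y+2,x-1:x+2].mean((0,1)).round())
    k,l,st,ce=cv2.connectedComponentsWithStats(d.astype('uint8'))
    print([(st[i][:4].tolist(),int(st[i][4])) for i in range(1,k) if st[i][4]>25])
# tile top strip: brightness mask in the top view near tile
g=cv2.cvtColor(ft,cv2.COLOR_BGR2GRAY)
for y in range(200,266,6):print(y,g[y,384:424:2])
E
```

```text
time_s: 22.9
tcp_pos: [0.5096, -0.423, 0.1919]
ee_rot: [-0.0, 1.0, 0.028, 0.0]
ft_force: [-0.3, 1.2, -0.7]
opening: 0.0002
gripper_force: 0.0
scene [231.1 176.2] new [114. 125. 129.] old [167. 178. 188.]
scene [250.7 204. ] new [105. 115. 119.] old [86. 92. 97.]
scene [179.9 205.1] new [90. 92. 94.] old [167. 178. 187.]
scene [119.7 225.4] new [170. 180. 190.] old [104. 106. 108.]
[([2, 0, 13, 21], 117), ([130, 11, 28, 35], 131), ([0, 29, 22, 80], 499), ([181, 33, 12, 14], 57), ([188, 35, 11, 33], 188), ([0, 92, 7, 15], 64), ([0, 108, 245, 129], 9707), ([241, 123, 10, 5], 32), ([194, 139, 12, 6], 55), ([346, 152, 41, 34], 709), ([352, 171, 37, 34], 687), ([244, 197, 7, 8], 35), ([207, 206, 14, 8], 60), ([241, 208, 11, 14], 61), ([116, 223, 13, 17], 128), ([80, 237, 101, 52], 2065)]
top [407.7 261. ] new [103. 111. 114.] old [30. 35. 39.]
top [402.  206.1] new [ 92. 104. 113.] old [ 76.  92. 106.]
top [463.1 260.3] new [82. 83. 84.] old [83. 86. 89.]
top [522.3 255.6] new [ 76.  89. 100.] old [98. 99. 99.]
[([398, 207, 12, 55], 222), ([461, 211, 94, 45], 2331), ([237, 219, 51, 11], 16
[... 447 characters left out ...]
 85]
218 [ 98  16  14  17  35  39  40  42  41 123 126  21  70  36  43  35 121  92
  41  43]
224 [ 95  36  15  13  28  38  37  42  42  91 122  21  46  37  40  40 126 124
  68  16]
230 [ 92  58  14  12  25  39  38  41  41  34 123  99  19  65  38  41  93 124
  61  14]
236 [ 92 100  11  12  18  37  37  41  42  41 125 129  21  70  37  41  34 122
  91  40]
242 [ 94  95  34  13  13  34  37  38  41  41 105 124  21  47  35  40  39 128
 127  67]
248 [ 94  91  96  12  13  22  39  40  41  41  27 123  94  21  37  37  40 105
 125  62]
254 [ 99  90 101  15  14  12  15  14  43  40  38 123 127  10  14  27  38  26
 119  63]
260 [ 43  94  98  35  16  11  12  16  42  39  37 129 122   7  13  10  40  37
 124 125]
```

```bash
python3 - <<'E'
import cv2
o=cv2.imread('pics/top_raw.png').astype(int);n=cv2.imread('pics/t10.png').astype(int)
for y in range(260,274,2):print(y,'new B-R',(n[y,384:420:2,2]-n[y,384:420:2,0]),'old',(o[y,384:420:2,2]-o[y,384:420:2,0]))
E
```

```text
260 new B-R [15 36 38 10  0  0 -1  0  5  2  3  7 12 -2  0  2  4  2] old [16 36 37  9  2  2  2  2 -1 -1 -1  1 23 -1 -3  0  3  2]
262 new B-R [10 26 21  7  0  1 -3 -2  3  3  1 10 15 20 20 14  2  2] old [11 24 21  6  1  1  1  0 -3  0 -4  8 16 18 18 12  1  1]
264 new B-R [ 8 -2  0  2  1  1 22 21 21 23 20 13 13  7  0  2 -2  1] old [ 9 -1  1  1  2  0 39 34 35 34 37 37 37 38 39 34 34 35]
266 new B-R [ 7 21  2  2  1  1  2  2  2  2  0  1  2  1  1  2  1  0] old [ 6 22  1  2  1  0 39 36 35 34 35 37 37 38 35 34 35 34]
268 new B-R [ 9 22  1  2  2  1  0  0 -2 -4  8  8 15 13 18 28 31 32] old [ 7 21  0  1  2 -1 39 36 35 34 35 37 36 37 35 34 35 34]
270 new B-R [ 6 23  1  1  3  0 39 37 37 36 37 38 38 40 38 34 36 35] old [ 5 22  1  1  2  1 39 36 36 35 35 36 35 39 36 33 34 34]
272 new B-R [ 5 12  1 -1 -1 -2 41 36 37 37 36 38 37 39 38 35 36 36] old [ 5 10  1 -2 -1 -2 39 35 36 35 35 37 36 37 36 34 36 35]
```

The steel bar now reaches into the keeper with no gap (grey from px 396 onward at rows 266–268). I'm handing in.

```bash
python3 -c "
from bench import ticket;print(ticket.finish_job())"
```

```text
the job is handed in; nothing more can be done
None
```

The grey tile stands in the empty slot, down on its floor and against the back stop, the bolt is pushed to its end stop in the keeper, and the job was handed in after about 23 s of robot time.

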